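Lock a microscope stage for transport with its tapered pin

TASK

Lock the microscope stage for transport: take the square-headed tapered steel pin out of the grey rack, feel with its nose through the hole in the black stage plate for the hidden hole of the base below, and press it down until its collar sits flush on the plate, so that the taper draws the stage back into line. Feel gently: a light push is enough, never lean hard with the nose on the base. Then let go, and leave the objective lens, the eyepiece and the slide box where they are.

Things in the scene. Friction and masses are not known exactly. Their poses are not given: they have to be found in the camera images.
- pin_head (a point): Middle of the square head of the loose steel lock pin (about 200 g), which hangs upright by its collar in one of the rack's holes. Head 24 x 24 mm, 48 mm high; x and y square to its faces, z up along the pin. Below it a round collar 34 mm across, 6 mm thick (underside 30 mm below this point), then the shank. Draw it up 80 mm to clear the rack.
- pin_collar (a point): Centre of the underside of the pin's collar, 30 mm below the middle of the head; same axes. It rests on the stage plate when the pin is home. Below it the straight shank, 19 mm in diameter, is 32 mm long, then comes a taper 42 mm long.
- pin_tip (a point): End of the pin's taper, a rounded nose 9 mm across, 74 mm below the collar's underside; same axes.
- stage_hole (a point): Centre, at the plate's top (80 mm above the table), of the round 21 mm lock hole in the stage. x, y along the plate's sides. A like hole goes right through the fixed base below, whose top is 60 mm above the table. The stage has run out of line: at the start the base's hole lies up to 12 mm from this point along the plate's x and up to 12 mm along its y, which way is unknown, to be felt.
- stage: Black stage plate 230 (x) x 190 (y) x 12 mm, origin at the middle of its underside, lock hole (bare steel rim) at x -65, y -45 mm, 8 mm clear above a cream base (stage_base). It slides level in x and y (18 mm each way from in line) against about 1.5 N, cannot turn, and follows a pin moved sideways in its hole. The base does not give; a nose within 6 to 7 mm of its hole's axis enters, elsewhere it lands on the base's flat top.
- rack: Fixed grey plastic rack block 80 (x) x 180 (y) x 82 mm high, origin at the middle of its underside. Two through holes 25 mm across at y +50 and -50 mm; the pin hangs in one and the objective lens in the other.
- objective_top (a point): Top of the loose objective lens in the rack: round steel barrel 34 mm across, with a black band, standing 43 mm above the rack. Leave it there.
- eyepiece: Loose black eyepiece, round, 42 mm across, 60 mm high, standing on the table beyond the work; origin under its middle. Leave it.
- slidebox: Loose flat blue slide box 90 x 170 x 34 mm on the table beyond the work; origin under its middle. Leave it.
Mind the look-alikes: they are no part of the job. Leave any orange or turquoise look-alike of the part that bears pin_head alone.

How it is judged:
By the outcome, as a careful person would: the job done as asked, in the order asked, and still so for the second after the job is handed in, with the robot touching nothing.
It also fails if it takes over 64 s, if anything falls off the work surface, if the arm or the gripper's body presses on something with over 40 N, if the wrist force passes 120 N, or if a joint passes its speed limit or range.

ROBOT

A 6-joint arm with a two-finger parallel gripper is mounted at the origin on the work surface. World frame = base frame: x ahead of the robot, y to its left, z up, the work surface at z = 0. Lengths are in m, angles in degrees, forces in N, time in s.
With the tool pointing down it reaches from about 0.35 to 0.875 m from the base axis. Payload 4.2 kg.
Tool frame: the origin (TCP) lies midway between the tips of the shut fingers; the grasp point (between the pads) lies 19 mm behind it (hold_point_z is the z of the grasp point in the tool frame, in m); z points along the fingers, y is the direction in which the jaws open and shut (so a half turn about z gives the same grasp; the last joint's range is limited). The gripper opens to 87 mm and grips with 3 to 60 N. Pads are 19 mm wide; open, the fingers measure 117 mm over their backs; the gripper's body (75 mm by 190 mm) begins 51 mm behind the grasp point.
Start: joints at [-61.96, 22.042, 0.453, 0, -68.411, -14.817], TCP at [0.143, -0.608, 0.196] pointing down, gripper open.
Joint ranges: [-179.83, 179.83], [-69.29, 118.12], [-61.27, 80.66], [-181.25, 117.63], [-171.15, -9.14], [-177.46, 177.46]. Speed limits (degrees/s): [159.86, 159.86, 180, 180, 180, 180].

INTERFACE

Orientations are given as a 3x3 rotation matrix whose columns are the frame's x, y, z axes.
In Python, from station import * gives the robot as it stands. The module is installed in compiled form; this text tells all that it offers.
- The arm moves only by the tool jog_arm, never from a script. Its argument "moves" is a list of rows, each a list of 7 numbers: the closure, from -1 (fully open) to 1 (shut), then the shift along the tool's x, y, z in m, then the turn, a rotation vector about the tool's x, y, z in rad. In form: [[gripper, x, y, z, wx, wy, wz], ...]. A call has exactly 10 rows; each row is the pose to reach, as a shift and turn from the pose commanded when the call began, along the tool's axes at that moment; what a row does not reach only later rows make up. A row lasts 1/12 s, in which the tool goes at most 41.7 mm and 7.16 degrees, less where a joint would pass 70% of its speed; a pose out of reach is approached as far as the arm can. A call with a gripper value outside its range is refused whole. The fingers move at their own pace and stop on an object; the grip force is fixed at half the most. Time passes only in rows, so rows that repeat a pose let the fingers close, or fill a call up. It gives the time, the measured TCP pose, the force and the opening at its end, in the units of the state.
- sense(): the state, without advancing time (a new reading comes with each control period).
- capture(name): name is "scene" or "top" or "wrist"; returns a dict with "frame" (480x640x3 uint8, red, green, blue), "fov_y" (degrees; the focal length in pixels is half the picture's height over the tangent of half this angle, whatever the lens; pixels are square), "cx", "cy" (the principal point, pixels), "k1" (the pictures are not rectified: a ray, as slopes to the right and down, at radius r is drawn at 1 + k1 r^2 times it, then the intrinsics apply), "world_from_camera" (4x4, takes a point from camera to world coordinates). Camera axes: x right, y down, z forward; pixel columns grow to the right and rows downward; lengths in m; the calibration is good to about 2 mm. A picture is of the moment at which its call begins. There is no depth.
- finish_job(): hands the job in, once; it reports no verdict.
The state is a dict: "time_s": time; "joints": joint angles; "joint_velocities": joint speeds; "effort": joint torques, N m; "tcp_pos": TCP position; "ee_rot": TCP orientation; "wrist_force": force on the tool from outside, world axes, zero at the start; "moment": the same for the moment, N m; "gripper_width": opening from 0.0 (shut) to 1.0 (fully open).
Only numpy, scipy, OpenCV 4.12 (cv2) and the standard library are available. Lean on these libraries where they do the work, as an engineer would, in place of code of your own. Each camera call takes 0.05 s, during which the arm holds its last target.

## Working session

There is one attempt and no reset: what is moved stays moved. The work goes in short steps, Python scripts to look and compute and a tool call to move; the robot and the scene stay as the last step left them, time stands still between calls to the robot, and variables do not carry over. Pictures are saved under pics/ and viewed, and the job is handed in when it is done.

Besides the shell and the picture viewer there is one more tool, called after "Emit:" as name(argument=value, ...), one argument or row to a line, values as JSON. jog_arm: Moves the arm, as the interface text tells. Its arguments: {"type":"object","properties":{"moves":{"type":"array"}},"required":["moves"]}

```bash
mkdir -p pics; cat > h.py <<'E'
from station import *
import numpy as np, cv2
def K(c):
    f=240/np.tan(np.radians(c["fov_y"]/2)); return f
def px(c,p):
    T=np.linalg.inv(c["world_from_camera"]); q=T[:3,:3]@np.array(p)+T[:3,3]
    s=q[:2]/q[2]; r2=s@s; s=s*(1+c["k1"]*r2); return s*K(c)+[c["cx"],c["cy"]]
def ray(c,u,v):
    d=(np.array([u,v])-[c["cx"],c["cy"]])/K(c); s=d.copy()
    for _ in range(50): s=d/(1+c["k1"]*(s@s))
    W=np.array(c["world_from_camera"]); return W[:3,3],W[:3,:3]@np.array([s[0],s[1],1])
def atz(c,u,v,z):
    o,d=ray(c,u,v); return o+d*(z-o[2])/d[2]
def save(c,n): cv2.imwrite("pics/"+n+".png",c["frame"][:,:,::-1])
import pickle
E
python3 - <<'E'
from h import *
s=sense();print(s)
for n in["scene","top","wrist"]:
    c=capture(n);save(c,n+"0");pickle.dump(c,open(n+"0.pkl","wb"));print(n,c["fov_y"],c["cx"],c["cy"],c["k1"],np.round(c["world_from_camera"],3).tolist())
E
```

```text
{'time_s': 0.0, 'joints': array([-6.19609924e+01,  2.20901578e+01,  3.80144490e-01, -2.83158124e-02,
       -6.84128812e+01, -1.48175144e+01]), 'joint_velocities': array([-0.02775886,  0.0816577 , -0.08197363,  0.05124792,  0.00375888,
        0.01199201]), 'effort': array([ 1.55636510e-03, -3.90668356e+01,  1.87402976e+01,  4.21980411e+00,
        1.09218748e-02, -1.99038946e-04]), 'tcp_pos': array([ 0.1428158 , -0.60777855,  0.19467028]), 'ee_rot': array([[-9.73534825e-01, -2.28537920e-01, -6.02641613e-04],
       [-2.28538690e-01,  9.73532546e-01,  2.10913921e-03],
       [ 1.04672937e-04,  2.19104739e-03, -9.99997594e-01]]), 'wrist_force': array([0.56258277, 1.03788907, 0.27510902]), 'moment': array([ 0.0249694 , -0.00018791,  0.01498396]), 'gripper_width': 1.001545480825158}
scene 51.284742137986136 320.74237226313966 250.24293819027363 -0.13757442795847147 [[0.555, 0.672, -0.49, 1.0], [0.832, -0.445, 0.333, -0.321], [0.006, -0.592, -0.806, 0.753], [0.0, 0.0, 0.0, 1.0]]
top 47.41206139260375 318.8671998521707 244.31399429010196 -0.05358927094365831 [[0.009, -0.993, 0.115, 0.492], [-1.0, -0.01, -0.002, -0.018], [0.003, -0.115, -0.993, 1.224], [0.0, 0.0, 0.0, 1.0]]
wrist 65.77281541349438 315.19225189267036 236.3506210146743 0.010191952411788165 [[-0.229, 0.927, 0.297, 0.061], [0.973, 0.217, 0.071, -0.628], [0.002, 0.305, -0.952, 0.384], [0.0, 0.0, 0.0, 1.0]]
```

View pics/scene0.png

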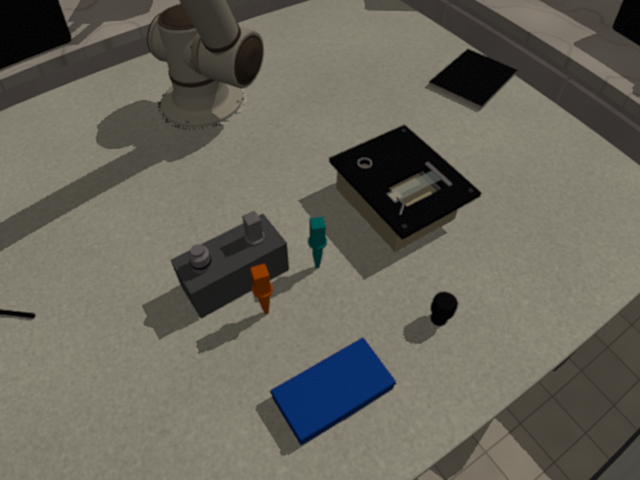

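View pics/top0.png

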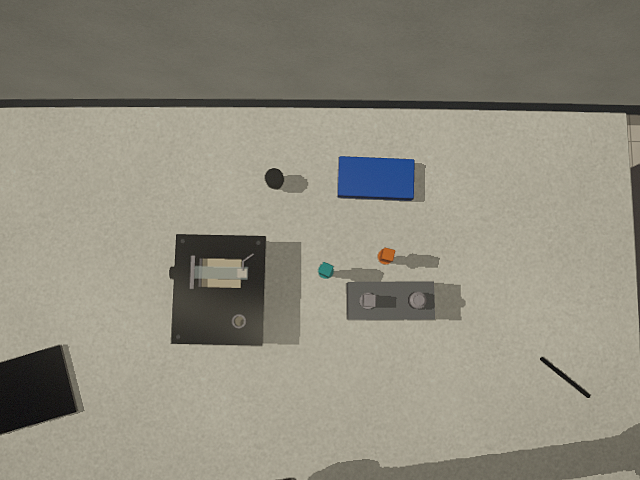

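View pics/wrist0.png

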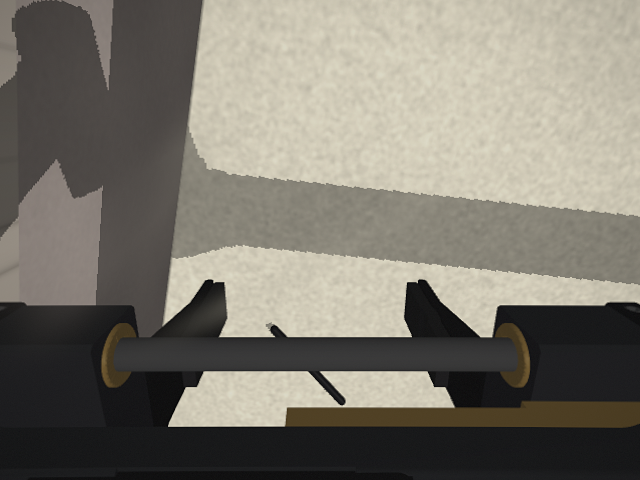

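The scene picture shows the rack with a square grey head at (252,227) and a round barrel at (200,256). Turquoise (317,240) and orange (262,288) look-alikes stand on the table. In the top view the square head is at (369,300), the objective at (417,300) and the stage hole at (239,321). The grey square head in the rack fits the description; I'll confirm it in enlarged crops.

```bash
python3 - <<'E'
from h import *
t=pickle.load(open("top0.pkl","rb"));s=pickle.load(open("scene0.pkl","rb"))
a=cv2.resize(t["frame"][270:330,335:445],None,fx=7,fy=7,interpolation=cv2.INTER_CUBIC)[:, :,::-1]
cv2.imwrite("pics/c_rack.png",a)
a=cv2.resize(t["frame"][225:355,160:280],None,fx=4.5,fy=4.5,interpolation=cv2.INTER_CUBIC)[:, :,::-1]
cv2.imwrite("pics/c_stage.png",a)
a=cv2.resize(s["frame"][200:320,165:295],None,fx=5,fy=5,interpolation=cv2.INTER_CUBIC)[:, :,::-1]
cv2.imwrite("pics/c_rack_s.png",a)
E
```

```text
(no output)
```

View pics/c_rack.png

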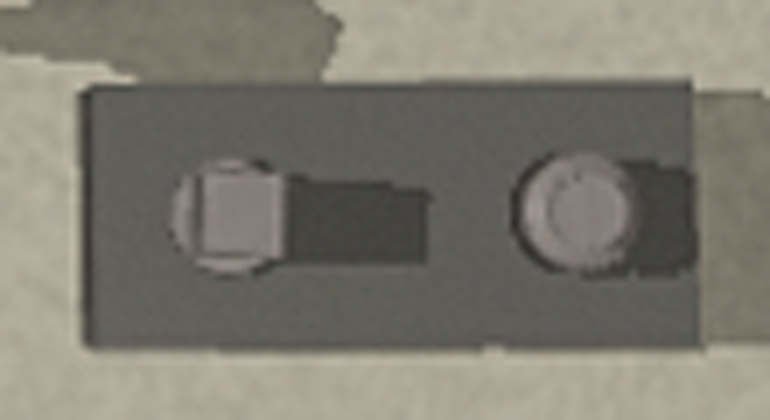

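View pics/c_stage.png

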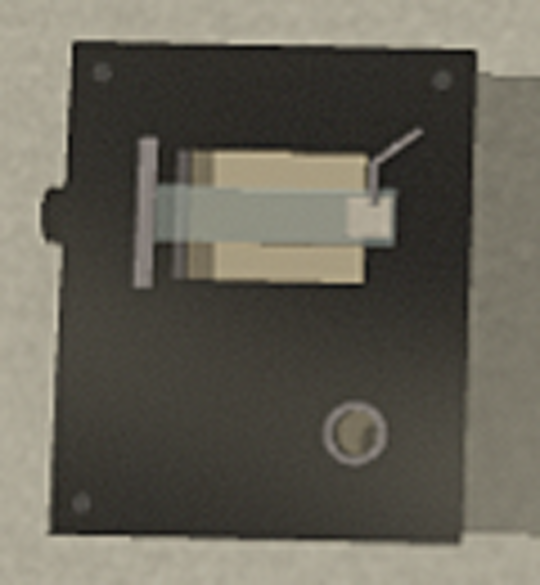

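View pics/c_rack_s.png

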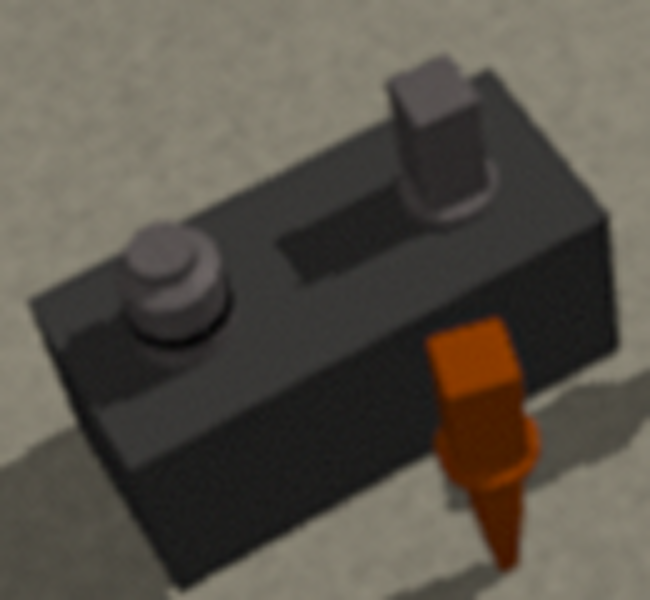

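Confirmed: the steel square head with a collar is in the left rack hole of the top view, and the round barrel with the band is the objective. Now the positions.

```bash
python3 - <<'E'
from h import *
t=pickle.load(open("top0.pkl","rb"));s=pickle.load(open("scene0.pkl","rb"))
def C(u,v,f,ou,ov): return (u+.5)/f-.5+ou,(v+.5)/f-.5+ov
r=lambda a:np.round(a,4)
for p in[(203,178),(282,178),(285,257),(203,257),(243,217)]: print("head",r(atz(t,*C(*p,7,335,270),.136)))
for p in[(88,88),(692,83),(697,345),(90,345)]: print("rack",r(atz(t,*C(*p,7,335,270),.082)))
S=[(74,42),(477,50),(461,543),(50,533)]
P=[atz(t,*C(*p,4.5,160,225),.08) for p in S]
for q in P: print("stage",r(q))
h=atz(t,*C(355,434,4.5,160,225),.08); print("hole top cam",r(h))
m=sum(P)/4; print("mid",r(m), "sides",[np.linalg.norm(P[i]-P[i-1]).round(4) for i in range(4)])
ang=np.degrees(np.arctan2(*((P[0]+P[1]-P[2]-P[3])[[1,0]]))); a=np.radians(ang);print("yaw x",ang,[np.degrees(np.arctan2(*(P[i]-P[j])[[1,0]])) for i,j in((0,3),(1,2))],[np.degrees(np.arctan2(*(P[i]-P[j])[[1,0]])) for i,j in((0,1),(3,2))])
print("hole from plate",r(m[:2]+np.array([[np.cos(a),-np.sin(a)],[np.sin(a),np.cos(a)]])@[-.065,-.045]))
# scene
for p in[(390,82),(445,57),(482,95),(428,124)]: print("head s",r(atz(s,*C(*p,5,165,200),.136)))
print("hole s",r(atz(s,365,162.5,.08)))
a=cv2.resize(s["frame"][145:180,340:390],None,fx=14,fy=14,interpolation=cv2.INTER_CUBIC)[:, :,::-1];cv2.imwrite("pics/c_hole_s.png",a)
a=cv2.resize(t["frame"][305:340,220:260],None,fx=16,fy=16,interpolation=cv2.INTER_CUBIC)[:, :,::-1];cv2.imwrite("pics/c_hole_t.png",np.clip(a.astype(float)*1.7,0,255))
E
```

```text
head [ 0.5174 -0.1106  0.136 ]
head [ 0.5176 -0.133   0.136 ]
head [ 0.4953 -0.1338  0.136 ]
head [ 0.4951 -0.1106  0.136 ]
head [ 0.5065 -0.1219  0.136 ]
rack [ 0.5452 -0.0808  0.082 ]
rack [ 0.5482 -0.2616  0.082 ]
rack [ 0.4704 -0.2621  0.082 ]
rack [ 0.4691 -0.0817  0.082 ]
stage [0.6435 0.2816 0.08  ]
stage [0.6415 0.0915 0.08  ]
stage [0.4131 0.0944 0.08  ]
stage [0.4153 0.2842 0.08  ]
hole top cam [0.4623 0.1444 0.08  ]
mid [0.5284 0.1879 0.08  ] sides [np.float64(0.2283), np.float64(0.19), np.float64(0.2284), np.float64(0.1898)]
yaw x -0.6966411268178556 [np.float64(-0.6686481574556873), np.float64(-0.7246185291461135)] [np.float64(89.3899908417918), np.float64(89.35174978280313)]
hole from plate [0.4628 0.1437]
head s [ 0.4974 -0.1338  0.136 ]
head s [ 0.498  -0.1137  0.136 ]
head s [ 0.5187 -0.1116  0.136 ]
head s [ 0.5197 -0.132   0.136 ]
hole s [0.4626 0.1447 0.08  ][ WARN:0@0.115] global loadsave.cpp:1063 imwrite_ Unsupported depth image for selected encoder is fallbacked to CV_8U.
```

View pics/c_hole_s.png

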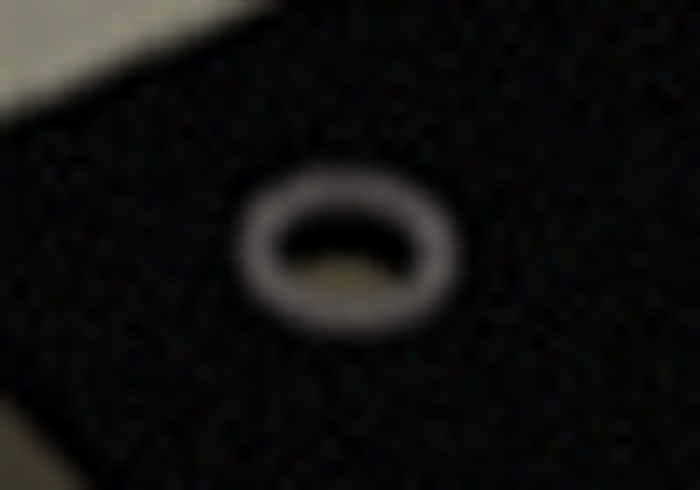

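View pics/c_hole_t.png

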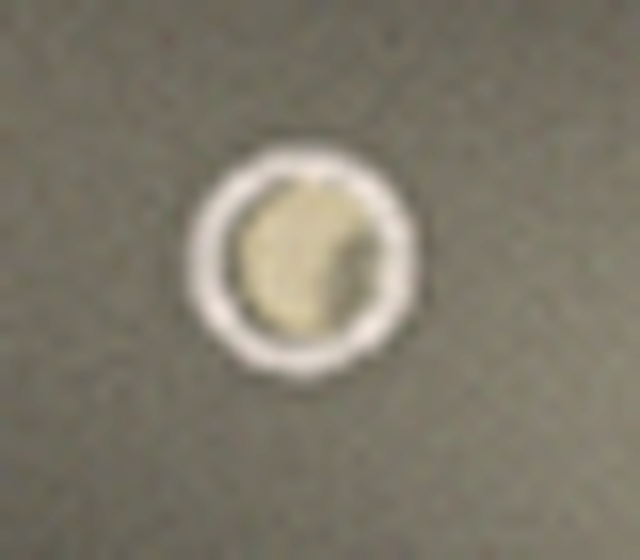

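```bash
cat >> h.py <<'E'
from scipy.spatial.transform import Rotation as Ro
def rel(p,yaw=0):
    s=sense(); R=s["ee_rot"]; c,n=np.cos(np.radians(yaw)),np.sin(np.radians(yaw))
    Rt=np.array([[c,-n,0],[n,c,0],[0,0,1]])@np.diag([-1,1,-1])
    print("shift",np.round(R.T@(np.array(p)-s["tcp_pos"]),4),"rot",np.round(Ro.from_matrix(R.T@Rt).as_rotvec(),4))
def st():
    s=sense(); print(round(s["time_s"],2),"tcp",np.round(s["tcp_pos"],4),"F",np.round(s["wrist_force"],2),"M",np.round(s["moment"],2),"w",round(s["gripper_width"],3),"z",np.round(s["ee_rot"][:,2],4),"x",np.round(s["ee_rot"][:,0],4))
E
python3 -c "
from h import *
rel([.5073,-.1222,.19]);rel([.4,-.3,.19])"
```

```text
shift [-0.4658  0.3895  0.0055] rot [ 0.0017 -0.0003  0.2307]
shift [-0.3207  0.241   0.0053] rot [ 0.0017 -0.0003  0.2307]
```

Emit:
jog_arm(
  moves=[
    [-1,-0.014,0.012,0,0,0,0.01],
    [-1,-0.04,0.034,0,0,0,0.03],
    [-1,-0.07,0.058,0,0,0,0.05],
    [-1,-0.1,0.083,0,0,0,0.07],
    [-1,-0.13,0.108,0,0,0,0.09],
    [-1,-0.16,0.133,0,0,0,0.11],
    [-1,-0.19,0.158,0,0,0,0.13],
    [-1,-0.22,0.183,0,0,0,0.15],
    [-1,-0.25,0.208,0,0,0,0.17],
    [-1,-0.28,0.233,0,0,0,0.19],
  ],
)

```text
time_s: 0.98
tcp_pos: [0.3628, -0.3158, 0.1958]
ee_rot: [[-0.999, -0.04, 0.0], [-0.04, 0.999, 0.0], [-0.0, 0.0, -1.0]]
wrist_force: [1.0, -0.4, -0.3]
gripper_width: 1.002
```

```bash
python3 -c "
from h import *
st();rel([.5073,-.1222,.175])"
```

```text
0.98 tcp [ 0.3628 -0.3158  0.1958] F [ 0.98 -0.43 -0.3 ] M [-0.04 -0.11  0.05] w 1.002 z [ 1.e-04  1.e-04 -1.e+00] x [-9.992e-01 -3.970e-02 -1.000e-04]
shift [-0.152   0.1877  0.0208] rot [0.0001 0.0001 0.0397]
```

Emit:
jog_arm(
  moves=[
    [-1,-0.02,0.026,0,0,0,0.01],
    [-1,-0.045,0.055,0,0,0,0.02],
    [-1,-0.07,0.085,0,0,0,0.03],
    [-1,-0.093,0.115,0,0,0,0.04],
    [-1,-0.115,0.142,0.005,0,0,0.04],
    [-1,-0.133,0.165,0.01,0,0,0.04],
    [-1,-0.145,0.18,0.015,0,0,0.04],
    [-1,-0.15,0.187,0.02,0,0,0.04],
    [-1,-0.15,0.187,0.02,0,0,0.04],
    [-1,-0.15,0.187,0.02,0,0,0.04],
  ],
)

```text
time_s: 1.82
tcp_pos: [0.5038, -0.1247, 0.1752]
ee_rot: [[-1.0, -0.001, -0.002], [-0.001, 1.0, -0.0], [0.002, -0.0, -1.0]]
wrist_force: [0.1, -0.6, -0.0]
gripper_width: 1.004
```

```bash
python3 -c "
from h import *
st();rel([.5073,-.1222,.095])
c=capture('wrist');save(c,'w1');pickle.dump(c,open('w1.pkl','wb'))
print(px(c,[.5073,-.1222,.136]))"
```

```text
1.82 tcp [ 0.5038 -0.1247  0.1752] F [ 0.13 -0.64 -0.02] M [ 0.    0.   -0.04] w 1.004 z [-1.7e-03 -1.0e-04 -1.0e+00] x [-1.     -0.0011  0.0017]
shift [-0.0036  0.0025  0.0802] rot [-0.0001 -0.0017  0.0011]
[319.35151575 256.77528663]
```

View pics/w1.png

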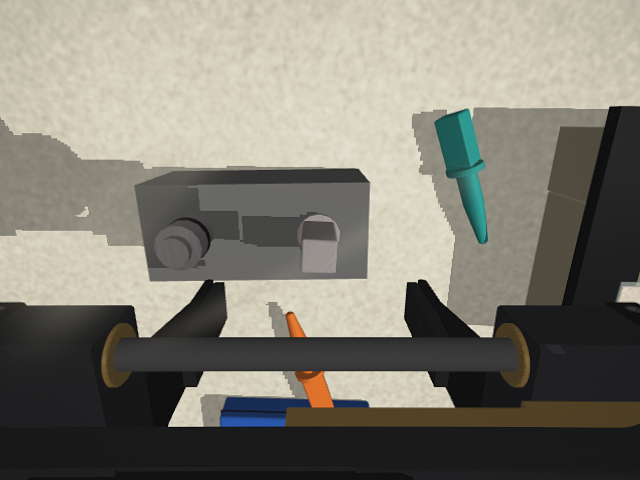

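The wrist view shows the pin head's top face centred at about (319,256), against a predicted (319,257). The objective is at (180,245) and well clear. Now the descent and grasp.

Emit:
jog_arm(
  moves=[
    [-1,-0.0036,0.0025,0.008,0,-0.0017,0.001],
    [-1,-0.0036,0.0025,0.025,0,-0.0017,0.001],
    [-1,-0.0036,0.0025,0.045,0,-0.0017,0.001],
    [-1,-0.0036,0.0025,0.062,0,-0.0017,0.001],
    [-1,-0.0036,0.0025,0.075,0,-0.0017,0.001],
    [-1,-0.0036,0.0025,0.08,0,-0.0017,0.001],
    [-1,-0.0036,0.0025,0.08,0,-0.0017,0.001],
    [0,-0.0036,0.0025,0.08,0,-0.0017,0.001],
    [0.4,-0.0036,0.0025,0.08,0,-0.0017,0.001],
    [1,-0.0036,0.0025,0.08,0,-0.0017,0.001],
  ],
)

```text
time_s: 2.7
tcp_pos: [0.5089, -0.1222, 0.0968]
ee_rot: [[-1.0, 0.0, 0.004], [0.0, 1.0, -0.0], [-0.004, -0.0, -1.0]]
wrist_force: [0.1, 0.4, -0.1]
gripper_width: 0.852
```

Emit:
jog_arm(
  moves=[
    [1,0,0,0,0,0,0],
    [1,0,0,0,0,0,0],
    [1,0,0,0,0,0,0],
    [1,0,0,0,0,0,0],
    [1,0,0,0,0,0,0],
    [1,0,0,0,0,0,0],
    [1,0,0,0,0,0,0],
    [1,0,0,0,0,0,0],
    [1,0,0,0,0,0,0],
    [1,0,0,0,0,0,0],
  ],
)

```text
time_s: 3.53
tcp_pos: [0.5082, -0.1221, 0.0957]
ee_rot: [[-1.0, 0.0, 0.002], [0.0, 1.0, 0.0], [-0.002, 0.0, -1.0]]
wrist_force: [-0.6, 0.1, -0.3]
gripper_width: 0.275
```

```bash
python3 -c "
from h import *
st();rel([.5073,-.1222,.200])"
```

```text
3.53 tcp [ 0.5082 -0.1221  0.0957] F [-0.63  0.12 -0.35] M [-0.09 -0.12  0.02] w 0.275 z [ 0.0018  0.     -1.    ] x [-1.0e+00  2.0e-04 -1.8e-03]
shift [ 7.000e-04 -1.000e-04 -1.043e-01] rot [ 0.      0.0018 -0.0002]
```

Emit:
jog_arm(
  moves=[
    [1,0,0,-0.003,0,0,0],
    [1,0,0,-0.01,0,0,0],
    [1,0,0,-0.022,0,0,0],
    [1,0,0,-0.037,0,0,0],
    [1,0,0,-0.053,0,0,0],
    [1,0,0,-0.07,0,0,0],
    [1,0,0,-0.086,0,0,0],
    [1,0,0,-0.097,0,0,0],
    [1,0,0,-0.103,0,0,0],
    [1,0,0,-0.104,0,0,0],
  ],
)

```text
time_s: 4.37
tcp_pos: [0.5085, -0.1221, 0.2013]
ee_rot: [[-1.0, 0.0, 0.004], [0.0, 1.0, 0.0], [-0.004, 0.0, -1.0]]
wrist_force: [0.4, -0.5, -1.1]
gripper_width: 0.274
```

```bash
python3 -c "
from h import *
st();rel([.4625,.1440,.190])
c=capture('wrist');save(c,'w2');pickle.dump(c,open('w2.pkl','wb'));c=capture('scene');save(c,'s2');pickle.dump(c,open('s2.pkl','wb'))"
```

```text
4.37 tcp [ 0.5085 -0.1221  0.2013] F [ 0.42 -0.5  -1.11] M [-0.02 -0.03  0.01] w 0.274 z [ 4.4e-03  1.0e-04 -1.0e+00] x [-1.0e+00  1.0e-04 -4.4e-03]
shift [0.0461 0.2661 0.0111] rot [ 0.0001  0.0044 -0.0001]
```

View pics/s2.png

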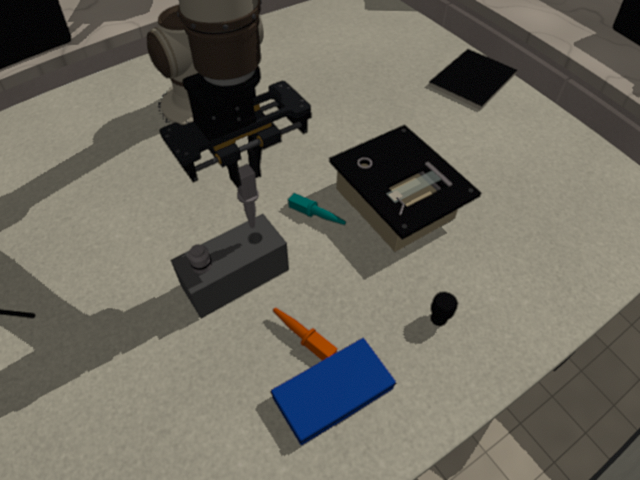

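View pics/w2.png

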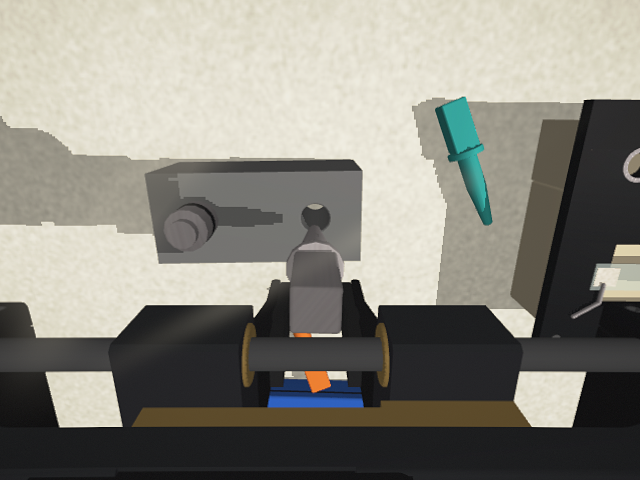

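The pin is out and hangs straight in the jaws; the scene view shows the tip at (253,233) above the empty hole. The two look-alikes toppled by themselves away from my path, and the box is unmoved. Next I move toward the stage.

Emit:
jog_arm(
  moves=[
    [1,0.002,0.01,0,0,0.002,0],
    [1,0.006,0.033,0,0,0.0044,0],
    [1,0.011,0.063,0,0,0.0044,0],
    [1,0.017,0.095,0,0,0.0044,0],
    [1,0.023,0.13,0,0,0.0044,0],
    [1,0.03,0.163,0,0,0.0044,0],
    [1,0.036,0.193,0.003,0,0.0044,0],
    [1,0.041,0.213,0.007,0,0.0044,0],
    [1,0.045,0.222,0.01,0,0.0044,0],
    [1,0.046,0.225,0.011,0,0.0044,0],
  ],
)

```text
time_s: 5.3
tcp_pos: [0.4605, 0.1041, 0.1874]
ee_rot: [[-1.0, -0.002, -0.005], [-0.002, 1.0, -0.001], [0.005, -0.001, -1.0]]
wrist_force: [0.2, -0.1, -1.6]
gripper_width: 0.274
```

```bash
python3 -c "
from h import *
st();rel([.4625,.1440,.190])
c=capture('wrist');save(c,'w3');pickle.dump(c,open('w3.pkl','wb'))
p=px(c,[.4625,.144,.08]);print(p);x,y=map(int,p)
a=cv2.resize(c['frame'][y-30:y+30,x-40:x+40],None,fx=9,fy=9,interpolation=cv2.INTER_CUBIC)[:,:,::-1];cv2.imwrite('pics/w3c.png',np.clip(a*1.5,0,255).astype(np.uint8));print(x,y)"
```

```text
5.3 tcp [0.4605 0.1041 0.1874] F [ 0.23 -0.11 -1.61] M [-0.05 -0.01  0.01] w 0.274 z [-0.0053 -0.001  -1.    ] x [-1.     -0.0023  0.0053]
shift [-0.0021  0.0399 -0.0026] rot [-0.001  -0.0053  0.0023]
[363.55680664 226.4962549 ]
363 226
```

View pics/w3.png

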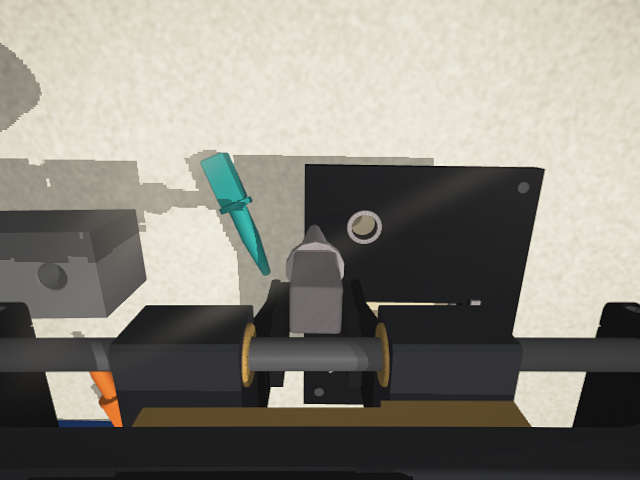

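View pics/w3c.png

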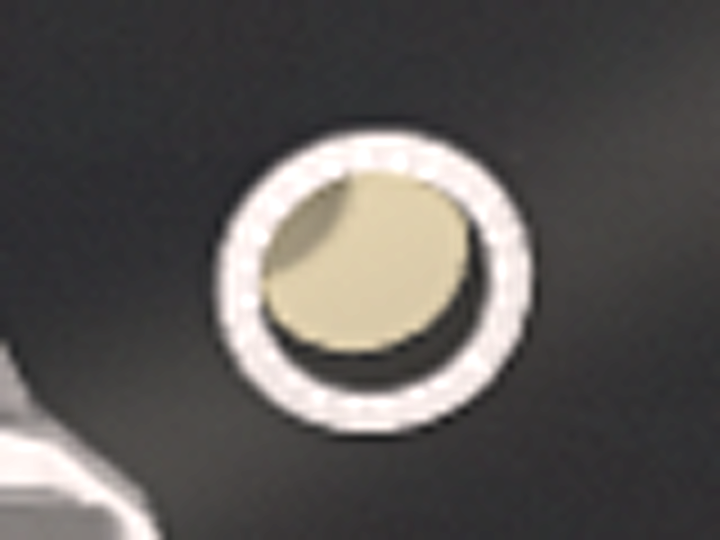

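The crop shows the plate rim, cream base through it, and a shaded arc at the upper left, about (352,182)–(275,270). That arc is curved like the near edge of the base hole, on the −x, −y side, and it agrees with the top view. I'll fit it as a starting guess for the feeling.

```bash
python3 -c "
from h import *
c=pickle.load(open('w3.pkl','rb'))
C=lambda u,v:((u+.5)/9-.5+323,(v+.5)/9-.5+196)
h=atz(c,*C(374.5,281.5),.08);print('plate hole',h)
A=np.array([atz(c,*C(*p),.06)[:2] for p in[(352,182),(335,215),(310,245),(275,270)]]);print(A-h[:2])
from scipy.optimize import least_squares
f=least_squares(lambda q:np.hypot(*(A-q).T)-.0105,h[:2]-.01);print('base hole',f.x,f.x-h[:2],f.fun)
# check same shape tip: pin tip px
s=sense();t=s['tcp_pos'];print('tip px',px(c,t+s['ee_rot'][:,2]*.0877))
print('rim check', [np.round(atz(c,*C(*p),.08),4)for p in[(262,280),(487,280)]])
"
```

```text
plate hole [0.46279022 0.1445195  0.08      ]
[[-0.00437831  0.00010145]
 [-0.00103836 -0.0014311 ]
 [ 0.00201866 -0.00377131]
 [ 0.00458347 -0.00712815]]
base hole [0.45718301 0.13389857] [-0.00560721 -0.01062093] [ 0.00029257 -0.00023709 -0.00024957  0.00027263]
tip px [314.85979471 230.82240891]
rim check [array([0.4627, 0.1341, 0.08  ]), array([0.4626, 0.1549, 0.08  ])]
```

Emit:
jog_arm(
  moves=[
    [1,0,0.006,-0.001,0,-0.003,0.001],
    [1,0,0.016,-0.002,0,-0.0053,0.0023],
    [1,-0.001,0.027,-0.002,0,-0.0053,0.0023],
    [1,-0.001,0.035,-0.002,0,-0.0053,0.0023],
    [1,-0.002,0.038,-0.002,0,-0.0053,0.0023],
    [1,-0.002,0.039,-0.002,0,-0.0053,0.0023],
    [1,-0.002,0.039,-0.002,0,-0.0053,0.0023],
    [1,-0.002,0.039,-0.002,0,-0.0053,0.0023],
    [1,-0.002,0.039,-0.002,0,-0.0053,0.0023],
    [1,-0.002,0.039,-0.002,0,-0.0053,0.0023],
  ],
)

```text
time_s: 6.18
tcp_pos: [0.464, 0.1417, 0.1907]
ee_rot: [[-1.0, 0.003, 0.003], [0.003, 1.0, -0.0], [-0.003, -0.0, -1.0]]
wrist_force: [0.2, 0.1, -2.1]
gripper_width: 0.273
```

```bash
python3 -c "
from h import *
st();rel([.4622,.1430,.155])
c=capture('wrist');save(c,'w4');pickle.dump(c,open('w4.pkl','wb'))
a=cv2.resize(c['frame'][180:340,250:390],None,fx=4.5,fy=3.7,interpolation=cv2.INTER_CUBIC)[:,:,::-1];cv2.imwrite('pics/w4c.png',a)
c=capture('scene');a=cv2.resize(c['frame'][60:220,280:480],None,fx=4,fy=3.7,interpolation=cv2.INTER_CUBIC)[:,:,::-1];cv2.imwrite('pics/s4c.png',a)"
```

```text
6.18 tcp [0.464  0.1417 0.1907] F [ 0.22  0.09 -2.1 ] M [0.03 0.02 0.03] w 0.273 z [ 2.6e-03 -1.0e-04 -1.0e+00] x [-1.      0.0029 -0.0026]
shift [0.0019 0.0013 0.0357] rot [-0.0001  0.0026 -0.0029]
```

View pics/w4c.png

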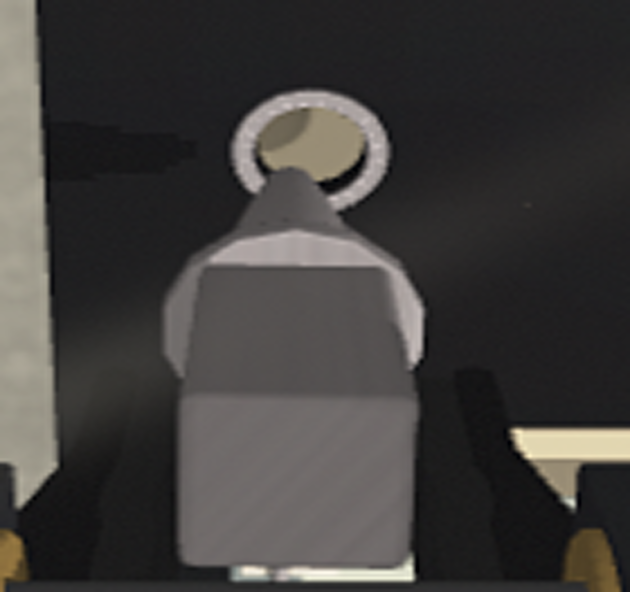

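View pics/s4c.png

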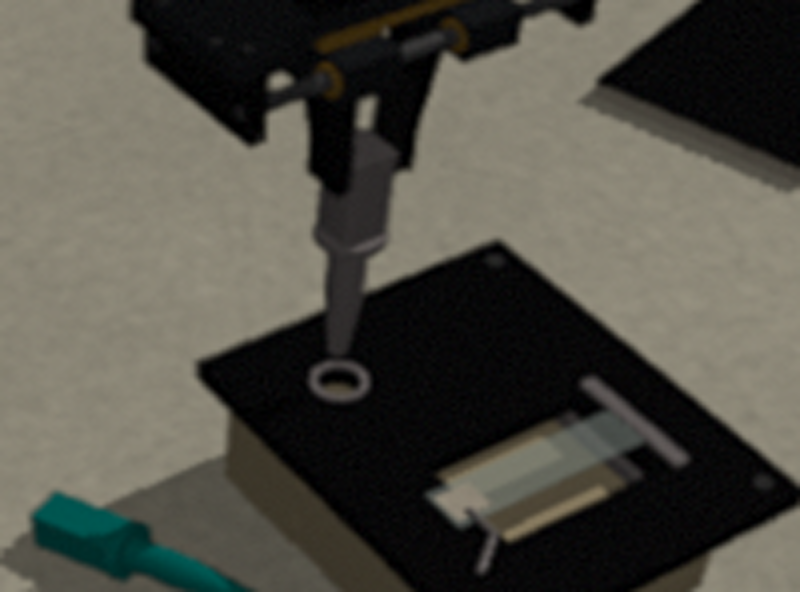

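The pin's nose stands right over the stage hole in both views. I lower it through the plate, staying above the base top.

Emit:
jog_arm(
  moves=[
    [1,0.001,0.0007,0.002,0,0.0015,-0.001],
    [1,0.002,0.0013,0.005,0,0.0026,-0.0029],
    [1,0.002,0.0013,0.009,0,0.0026,-0.0029],
    [1,0.002,0.0013,0.013,0,0.0026,-0.0029],
    [1,0.002,0.0013,0.017,0,0.0026,-0.0029],
    [1,0.002,0.0013,0.021,0,0.0026,-0.0029],
    [1,0.002,0.0013,0.025,0,0.0026,-0.0029],
    [1,0.002,0.0013,0.029,0,0.0026,-0.0029],
    [1,0.002,0.0013,0.032,0,0.0026,-0.0029],
    [1,0.002,0.0013,0.034,0,0.0026,-0.0029],
  ],
)

```text
time_s: 7.12
tcp_pos: [0.4619, 0.1431, 0.1561]
ee_rot: [[-1.0, -0.0, -0.001], [-0.0, 1.0, -0.0], [0.001, -0.0, -1.0]]
wrist_force: [-0.4, -0.2, -2.3]
gripper_width: 0.273
```

```bash
python3 -c "
from h import *
st();rel([.4577,.1339,.155])"
```

```text
7.12 tcp [0.4619 0.1431 0.1561] F [-0.43 -0.19 -2.28] M [ 0.05 -0.02  0.07] w 0.273 z [-6.e-04 -4.e-04 -1.e+00] x [-1.e+00 -4.e-04  6.e-04]
shift [ 0.0042 -0.0092  0.0011] rot [-0.0004 -0.0006  0.0004]
```

Emit:
jog_arm(
  moves=[
    [1,0.0004,-0.001,0,0,0,0],
    [1,0.001,-0.002,0,0,0,0],
    [1,0.0014,-0.003,0,0,0,0],
    [1,0.002,-0.0042,0,0,0,0],
    [1,0.0024,-0.0054,0,0,0,0],
    [1,0.003,-0.0066,0,0,0,0],
    [1,0.0035,-0.0078,0,0,0,0],
    [1,0.004,-0.0088,0,0,0,0],
    [1,0.0042,-0.0092,0,0,0,0],
    [1,0.0042,-0.0092,0,0,0,0],
  ],
)

```text
time_s: 7.95
tcp_pos: [0.4584, 0.1341, 0.157]
ee_rot: [[-1.0, -0.0, 0.001], [-0.0, 1.0, 0.0], [-0.001, 0.0, -1.0]]
wrist_force: [2.0, 1.9, -0.8]
gripper_width: 0.273
```

```bash
python3 -c "
from h import *
st();rel([.4577,.1339,.155])"
```

```text
7.95 tcp [0.4584 0.1341 0.157 ] F [ 1.96  1.9  -0.76] M [ 0.58 -0.58 -0.  ] w 0.273 z [ 1.2e-03  4.0e-04 -1.0e+00] x [-1.0e+00 -5.0e-04 -1.2e-03]
shift [ 0.0007 -0.0002  0.002 ] rot [0.0004 0.0012 0.0005]
```

Emit:
jog_arm(
  moves=[
    [1,0.0004,0,0.002,0,0,0],
    [1,0.0004,0,0.004,0,0,0],
    [1,0.0004,0,0.006,0,0,0],
    [1,0.0004,0,0.007,0,0,0],
    [1,0.0004,0,0.008,0,0,0],
    [1,0.0004,0,0.009,0,0,0],
    [1,0.0004,0,0.01,0,0,0],
    [1,0.0004,0,0.0105,0,0,0],
    [1,0.0004,0,0.011,0,0,0],
    [1,0.0004,0,0.0115,0,0,0],
  ],
)

```text
time_s: 8.78
tcp_pos: [0.4576, 0.1341, 0.1452]
ee_rot: [[-1.0, -0.0, 0.0], [-0.0, 1.0, 0.0], [-0.0, 0.0, -1.0]]
wrist_force: [1.7, 1.9, 0.5]
gripper_width: 0.275
```

```bash
python3 -c "
from h import *
st()"
```

```text
8.78 tcp [0.4576 0.1341 0.1452] F [1.74 1.86 0.46] M [ 0.56 -0.58  0.04] w 0.275 z [ 1.e-04  0.e+00 -1.e+00] x [-1.e+00 -4.e-04 -1.e-04]
```

Emit:
jog_arm(
  moves=[
    [1,0,0,0.0003,0,0,0],
    [1,0,0,0.0006,0,0,0],
    [1,0,0,0.0009,0,0,0],
    [1,0,0,0.0012,0,0,0],
    [1,0,0,0.0015,0,0,0],
    [1,0,0,0.0018,0,0,0],
    [1,0,0,0.0021,0,0,0],
    [1,0,0,0.0024,0,0,0],
    [1,0,0,0.0027,0,0,0],
    [1,0,0,0.003,0,0,0],
  ],
)

```text
time_s: 9.62
tcp_pos: [0.4575, 0.1341, 0.1421]
ee_rot: [[-1.0, -0.0, 0.0], [-0.0, 1.0, -0.0], [-0.0, -0.0, -1.0]]
wrist_force: [1.1, 1.9, -0.7]
gripper_width: 0.273
```

```bash
python3 -c "
from h import *
st()"
```

```text
9.62 tcp [0.4575 0.1341 0.1421] F [ 1.08  1.88 -0.67] M [ 0.59 -0.69  0.03] w 0.273 z [ 0. -0. -1.] x [-1.e+00 -4.e-04 -0.e+00]
```

No rise in force with the nose about 6 mm below the base top, so it has entered the base hole. I go on down in steps, watching the side force.

Emit:
jog_arm(
  moves=[
    [1,0,0,0.0015,0,0,0],
    [1,0,0,0.003,0,0,0],
    [1,0,0,0.0045,0,0,0],
    [1,0,0,0.006,0,0,0],
    [1,0,0,0.0075,0,0,0],
    [1,0,0,0.009,0,0,0],
    [1,0,0,0.0105,0,0,0],
    [1,0,0,0.012,0,0,0],
    [1,0,0,0.0135,0,0,0],
    [1,0,0,0.015,0,0,0],
  ],
)

```text
time_s: 10.45
tcp_pos: [0.4575, 0.134, 0.127]
ee_rot: [[-1.0, -0.0, -0.0], [-0.0, 1.0, -0.0], [0.0, -0.0, -1.0]]
wrist_force: [1.5, 2.3, 0.6]
gripper_width: 0.269
```

```bash
python3 -c "
from h import *
st()"
```

```text
10.45 tcp [0.4575 0.134  0.127 ] F [1.54 2.25 0.61] M [ 0.55 -0.55 -0.04] w 0.269 z [-1.e-04 -1.e-04 -1.e+00] x [-1.e+00 -4.e-04  1.e-04]
```

Emit:
jog_arm(
  moves=[
    [1,0,0,0.001,0,0,0],
    [1,0,0,0.002,0,0,0],
    [1,0,0,0.0035,0,0,0],
    [1,0,0,0.005,0,0,0],
    [1,0,0,0.0065,0,0,0],
    [1,0,0,0.008,0,0,0],
    [1,0,0,0.009,0,0,0],
    [1,0,0,0.01,0,0,0],
    [1,0,0,0.011,0,0,0],
    [1,0,0,0.012,0,0,0],
  ],
)

```text
time_s: 11.28
tcp_pos: [0.4575, 0.134, 0.1151]
ee_rot: [[-1.0, -0.0, -0.0], [-0.0, 1.0, -0.0], [0.0, -0.0, -1.0]]
wrist_force: [1.7, 1.3, -0.1]
gripper_width: 0.27
```

```bash
python3 -c "
from h import *
st()"
```

```text
11.28 tcp [0.4575 0.134  0.1151] F [ 1.67  1.35 -0.09] M [ 0.54 -0.58 -0.03] w 0.27 z [-1.e-04 -1.e-04 -1.e+00] x [-1.e+00 -4.e-04  1.e-04]
```

Emit:
jog_arm(
  moves=[
    [1,0,0,0.001,0,0,0],
    [1,0,0,0.002,0,0,0],
    [1,0,0,0.003,0,0,0],
    [1,0,0,0.004,0,0,0],
    [1,0,0,0.005,0,0,0],
    [1,0,0,0.006,0,0,0],
    [1,0,0,0.007,0,0,0],
    [1,0,0,0.008,0,0,0],
    [1,0,0,0.009,0,0,0],
    [1,0,0,0.01,0,0,0],
  ],
)

```text
time_s: 12.12
tcp_pos: [0.4575, 0.134, 0.1051]
ee_rot: [[-1.0, -0.0, -0.0], [-0.0, 1.0, 0.0], [0.0, 0.0, -1.0]]
wrist_force: [0.7, 1.2, 0.3]
gripper_width: 0.272
```

```bash
python3 -c "
from h import *
st()"
```

```text
12.12 tcp [0.4575 0.134  0.1051] F [0.72 1.23 0.3 ] M [ 0.38 -0.55 -0.02] w 0.272 z [-0.  0. -1.] x [-1.e+00 -3.e-04  0.e+00]
```

Emit:
jog_arm(
  moves=[
    [1,0,0,0.001,0,0,0],
    [1,0,0,0.002,0,0,0],
    [1,0,0,0.003,0,0,0],
    [1,0,0,0.004,0,0,0],
    [1,0,0,0.005,0,0,0],
    [1,0,0,0.006,0,0,0],
    [1,0,0,0.007,0,0,0],
    [1,0,0,0.008,0,0,0],
    [1,0,0,0.009,0,0,0],
    [1,0,0,0.0095,0,0,0],
  ],
)

```text
time_s: 12.95
tcp_pos: [0.4575, 0.134, 0.0955]
ee_rot: [[-1.0, -0.0, -0.0], [-0.0, 1.0, -0.0], [0.0, -0.0, -1.0]]
wrist_force: [1.1, 0.7, -0.3]
gripper_width: 0.272
```

Emit:
jog_arm(
  moves=[
    [1,0,0,0.0003,0,0,0],
    [1,0,0,0.0005,0,0,0],
    [1,0,0,0.0008,0,0,0],
    [1,0,0,0.001,0,0,0],
    [1,0,0,0.0012,0,0,0],
    [1,0,0,0.0014,0,0,0],
    [1,0,0,0.0016,0,0,0],
    [1,0,0,0.0018,0,0,0],
    [1,0,0,0.002,0,0,0],
    [1,0,0,0.002,0,0,0],
  ],
)

```text
time_s: 13.78
tcp_pos: [0.4575, 0.134, 0.0937]
ee_rot: [[-1.0, -0.0, 0.0], [-0.0, 1.0, -0.0], [-0.0, -0.0, -1.0]]
wrist_force: [1.3, 0.6, 1.1]
gripper_width: 0.271
```

```bash
python3 -c "
from h import *
st()"
```

```text
13.78 tcp [0.4575 0.134  0.0937] F [1.29 0.55 1.07] M [ 0.39 -0.46  0.04] w 0.271 z [ 0. -0. -1.] x [-1.e+00 -4.e-04 -0.e+00]
```

Emit:
jog_arm(
  moves=[
    [1,0,0,0.0002,0,0,0],
    [1,0,0,0.0003,0,0,0],
    [1,0,0,0.0004,0,0,0],
    [1,0,0,0.0005,0,0,0],
    [1,0,0,0.0006,0,0,0],
    [1,0,0,0.0007,0,0,0],
    [1,0,0,0.0008,0,0,0],
    [1,0,0,0.0008,0,0,0],
    [1,0,0,0.0008,0,0,0],
    [1,0,0,0.0008,0,0,0],
  ],
)

```text
time_s: 14.62
tcp_pos: [0.4578, 0.1341, 0.0935]
ee_rot: [[-1.0, -0.001, 0.001], [-0.001, 1.0, 0.0], [-0.001, 0.0, -1.0]]
wrist_force: [0.7, 0.8, 6.8]
gripper_width: 0.272
```

```bash
python3 -c "
from h import *
st()
c=capture('scene');pickle.dump(c,open('s5.pkl','wb'));a=cv2.resize(c['frame'][60:220,280:480],None,fx=4,fy=3.7,interpolation=cv2.INTER_CUBIC)[:,:,::-1];cv2.imwrite('pics/s5c.png',np.clip(a*1.8,0,255).astype(np.uint8))
c=capture('wrist');pickle.dump(c,open('w5.pkl','wb'))
a=cv2.resize(c['frame'][180:340,250:390],None,fx=4.5,fy=3.7,interpolation=cv2.INTER_CUBIC)[:,:,::-1];cv2.imwrite('pics/w5c.png',a)"
```

```text
14.62 tcp [0.4578 0.1341 0.0935] F [0.73 0.79 6.79] M [ 0.21 -0.02  0.07] w 0.272 z [ 8.e-04  0.e+00 -1.e+00] x [-1.e+00 -8.e-04 -8.e-04]
```

View pics/s5c.png

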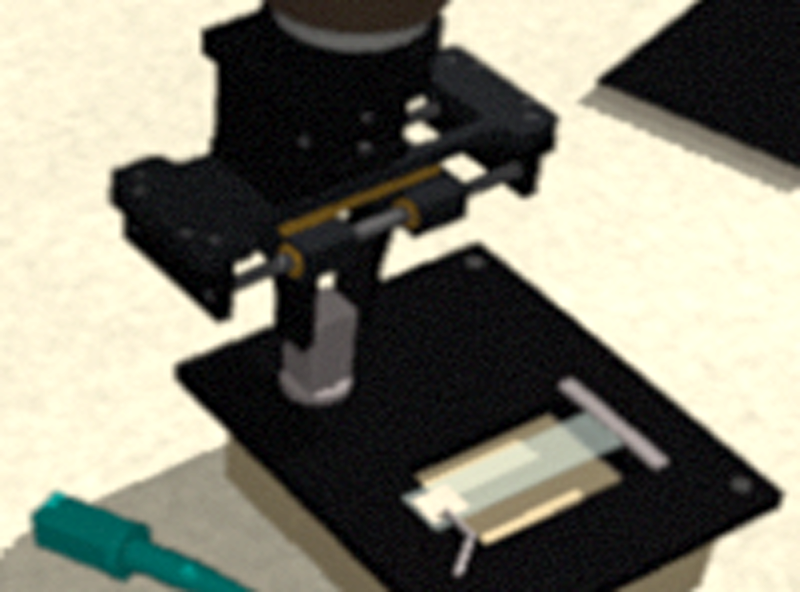

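View pics/w5c.png

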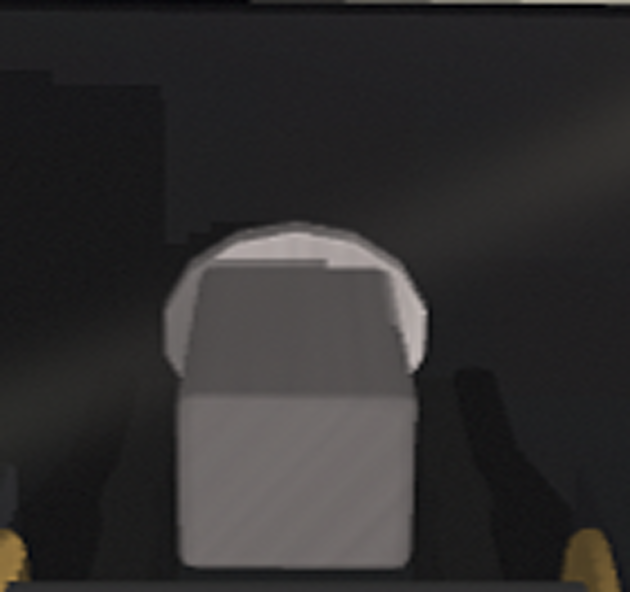

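The collar rests on the plate in both views. The force rose to +6.8 N at exactly the expected seating height. I release and draw straight up.

Emit:
jog_arm(
  moves=[
    [0.2,0,0,-0.0005,0,0,0],
    [-0.2,0,0,-0.0005,0,0,0],
    [-0.5,0,0,-0.0005,0,0,0],
    [-0.5,0,0,-0.0005,0,0,0],
    [-0.5,0,0,-0.0005,0,0,0],
    [-0.5,0,0,-0.0005,0,0,0],
    [-0.5,0,0,-0.0005,0,0,0],
    [-0.5,0,0,-0.0005,0,0,0],
    [-0.5,0,0,-0.001,0,0,0],
    [-0.5,0,0,-0.003,0,0,0],
  ],
)

```text
time_s: 15.55
tcp_pos: [0.4573, 0.1339, 0.0957]
ee_rot: [[-1.0, -0.0, -0.001], [-0.0, 1.0, -0.0], [0.001, -0.0, -1.0]]
wrist_force: [-0.2, -0.1, 0.6]
gripper_width: 0.743
```

```bash
python3 -c "
from h import *
st()"
```

```text
15.55 tcp [0.4573 0.1339 0.0957] F [-0.15 -0.13  0.61] M [-0.    0.06 -0.01] w 0.743 z [-7.e-04 -3.e-04 -1.e+00] x [-1.e+00 -3.e-04  7.e-04]
```

Emit:
jog_arm(
  moves=[
    [-0.5,0,0,-0.004,0,0,0],
    [-0.5,0,0,-0.015,0,0,0],
    [-0.5,0,0,-0.03,0,0,0],
    [-0.5,0,0,-0.05,0,0,0],
    [-0.5,0,0,-0.07,0,0,0],
    [-0.5,0,0,-0.09,0,0,0],
    [-0.5,0,0,-0.11,0,0,0],
    [-0.5,0,0,-0.125,0,0,0],
    [-0.5,0,0,-0.13,0,0,0],
    [-0.5,0,0,-0.13,0,0,0],
  ],
)

```text
time_s: 16.38
tcp_pos: [0.4581, 0.1345, 0.2274]
ee_rot: [[-1.0, -0.0, 0.003], [-0.0, 1.0, 0.002], [-0.003, 0.002, -1.0]]
wrist_force: [0.2, 0.5, -0.7]
gripper_width: 0.751
```

```bash
python3 -c "
from h import *
st()
for n in ['scene','top','wrist']:
    c=capture(n);save(c,n+'6');pickle.dump(c,open(n+'6.pkl','wb'))
    if n=='scene': a=cv2.resize(c['frame'][130:250,310:490],None,fx=4.4,fy=4.4,interpolation=cv2.INTER_CUBIC)[:,:,::-1];cv2.imwrite('pics/s6c.png',np.clip(a*1.8,0,255).astype(np.uint8))"
```

```text
16.38 tcp [0.4581 0.1345 0.2274] F [ 0.19  0.54 -0.71] M [ 0.05 -0.02 -0.  ] w 0.751 z [ 0.0029  0.002  -1.    ] x [-1.0e+00 -5.0e-04 -2.9e-03]
```

View pics/s6c.png

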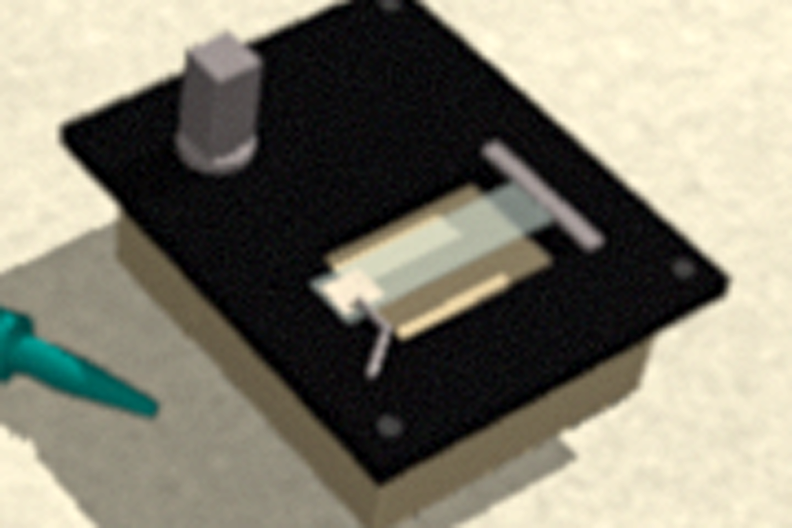

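View pics/scene6.png

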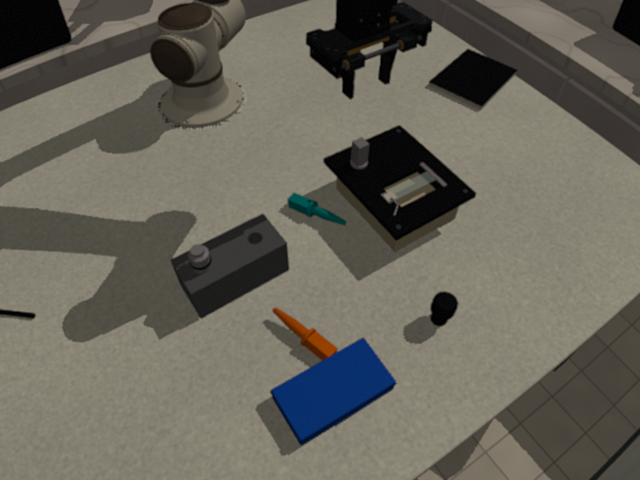

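View pics/wrist6.png

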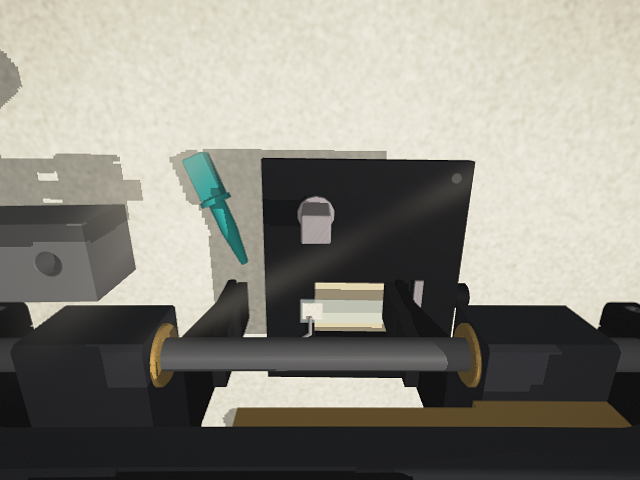

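The pin stands upright in the plate with its collar on the surface, and the objective, eyepiece and box are unmoved. One numeric check of height and position before handing in.

```bash
python3 -c "
from h import *
c=pickle.load(open('scene6.pkl','rb'));w=pickle.load(open('wrist6.pkl','rb'))
C=lambda u,v:((u+.5)/4.4-.5+310,(v+.5)/4.4-.5+130)
for p in[(188,60),(222,34),(262,55),(222,82)]: print(atz(c,*C(*p),.134).round(4))
o1,d1=ray(c,*C(223.5,58)); o2,d2=ray(w,316,230)
M=np.c_[d1,-d2];k=np.linalg.lstsq(M,o2-o1,rcond=None)[0];print('head top tri',(o1+k[0]*d1).round(4),(o2+k[1]*d2).round(4))
g=c['frame'].astype(int)-pickle.load(open('s2.pkl','rb'))['frame'].astype(int)
for n,(x0,x1,y0,y1) in dict(box=(270,400,340,440),eye=(425,465,285,330),obj=(185,215,240,272)).items(): print(n,abs(g[y0:y1,x0:x1]).max())
st()"
```

```text
[0.4521 0.1184 0.134 ]
[0.4467 0.1402 0.134 ]
[0.4665 0.1464 0.134 ]
[0.4708 0.1223 0.134 ]
head top tri [0.4574 0.1331 0.132 ] [0.4581 0.1343 0.1322]
box 16
eye 16
obj 50
16.53 tcp [0.4568 0.1337 0.2247] F [-0.38 -0.12 -1.02] M [-0.01 -0.   -0.01] w 0.752 z [-2.1e-03 -9.0e-04 -1.0e+00] x [-1.0e+00 -2.0e-04  2.1e-03]
```

```bash
python3 -c "
from station import *
print(finish_job())"
```

```text
the job is handed in; nothing more can be done
None
```

I took the steel pin from the rack and put its nose through the stage hole. I then moved it with the stage about 4 mm towards −x and 9 mm towards −y, the way the hole's edge showed in the pictures. It dropped into the base hole on the first try with no landing force. I pressed it home, let go and drew the gripper clear, then handed the job in at about 16.5 s.

**Seating:** The upward force rose to about 7 N, at the collar height expected for a flush seat (gripper tip at z = 0.0935 m against 0.0937 m).

**After letting go:**
- The pin stands upright with its collar on the plate.
- Its triangulated head top is at z ≈ 0.132 m against the nominal 0.134 m, which is within the 2 mm calibration error.
- Sideways forces stayed around 2 N in every reading.

**Things left alone:**
- The slide box and eyepiece pictures did not change between lifting the pin and the end.
- The objective crop changed more in brightness, which I put down to the arm's shadow, because the lens sits at the same pixels as before.
- The orange and turquoise look-alikes, upright in the first pictures, fell over early on without the arm touching them. The orange one ended up lying right by the slide box.

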